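# Slide the marble slab out over the board's edge

### The job

The rectangular marble serving slab lies flat on the wooden board, so nobody can get their fingers under it. Push it with the fingertips toward the board's front edge (the long edge nearest the robot) until it sticks out past that edge by 30 mm, with its long side parallel to the edge, then take your hand away. Only slide it: do not lift or tip it, and leave the round slab and everything else where they are.

Things in the scene. Friction and masses are not known exactly. Their poses are not given: they have to be found in the camera images.
- board: raised light-wood board on rubber feet, fixed, 280 mm deep (its x) by 500 mm wide (its y), flat top 40 mm above its origin, no rim. Origin: centre of the underside, on the table. Its x points away from the robot (turned by up to 0.2 rad), so its front face is at x = -140 mm in its frame
- board_edge (a point): middle of the front top edge of the board, at [-140, 0, 40] mm in the board's frame; same axes as the board; overhang is measured from here along the board's -x (the edge is rounded by only 3 mm)
- slab: the rectangular marble slab to slide: 100 mm (its x) by 160 mm (its y), 10 mm thick, 0.3 to 0.55 kg, loose, lying flat on the left or right half of the board wholly behind the front edge; edges rounded by 2 mm. Origin: centre of the underside. Its x points away from the robot; its long front side is at x = -50 mm, its long back side at x = +50 mm; it is turned up to 0.25 rad from the board
- disc: round marble slab, 110 mm diameter, 10 mm thick, loose, on the other half of the board; to be left alone. Origin: centre of the underside
- nozzle: pale grey conical piping nozzle, 40 mm wide, 50 mm high, loose, standing near the back edge of the board midway between its left and right ends; to be left alone. Origin: centre of the underside
- tub: small white tub with a teal lid, 72 mm wide, 60 mm high, on the table right of and in front of the board; leave alone. Origin: centre of the underside
- spice: spice jar with a green cap, 46 mm wide, 106 mm high, on the table left of the board; leave alone. Origin: centre of the underside
- cups: stack of silvery baking cups, 55 mm wide, 72 mm high, on the table left of and in front of the board; leave alone. Origin: centre of the underside
- ring: larger plain cutter ring, 70 mm wide, 35 mm high, on the table right of the board; leave alone. Origin: centre of the underside
- ring_small: smaller plain cutter ring, 56 mm wide, 35 mm high, on the table right of the board; leave alone. Origin: centre of the underside

How it is judged:
At the end, for the whole second after the job is handed in: The rectangular slab lies flat and still on the board, sticking out 20 to 40 mm past the front edge at the middle of its long side, that side parallel to the edge within 0.12 rad (7 degrees); the round slab, the nozzle and the five loose things on the table are within 20 mm of where they were (x of slab in the frame of board between -0.13 and -0.11 m and angle between the y axis of slab and the y axis of board, either way round below 0.12 rad and z of slab in the frame of board between 0.034 and 0.046 m and angle between slab's own z axis and vertical below 0.06 rad and linear speed of slab below 0.01 m/s and distance of each of disc, nozzle, tub, spice, cups, ring, ring_small from where it was at the start of the episode below 0.02 m); the robot touches nothing.
It fails at once if the rectangular slab is lifted more than 12 mm off the board (z of slab in the frame of board above 0.052 m).
It fails at once if the rectangular slab tips by more than 0.2 rad or falls off (angle between slab's own z axis and vertical above 0.2 rad or z of slab in the frame of board below 0.025 m).
It fails at once if the round slab, the nozzle or another bystander is moved by more than 20 mm (distance of any of disc, nozzle, tub, spice, cups, ring, ring_small from where it was at the start of the episode above 0.02 m).
It also fails if it takes over 35 s, if anything falls off the work surface, if the arm or the gripper's body presses on something with over 40 N, if the wrist force passes 120 N, or if a joint passes its speed limit or range.

### The arm

A 7-joint arm with a two-finger parallel gripper is mounted at the origin on a cart in front of the work surface, level with it; the furniture and walls round the work are solid. World frame = base frame: x ahead of the robot, y to its left, z up, the work surface at z = 0. Lengths are in m, angles in rad, forces in N, time in s.
With the tool pointing down it reaches from about 0.425 to 0.925 m from the base axis. Payload 6.8 kg.
Tool frame: the origin (TCP) lies on the mounting face of the last link; the fingertips stand 173 mm ahead of it and the grasp point (between the pads) lies 155 mm ahead of it; z points along the fingers, y is the line along which they close (so a half turn about z gives the same grasp; the last joint's range is limited). The gripper opens to 85 mm and grips with 20 to 120 N. Pads are 22 mm wide; open, the fingers measure 114 mm over their backs; the gripper's body (76 mm by 85 mm) begins 54 mm behind the grasp point. The pads swing forward as they close: fully open they stand 13 mm farther back than shut.
Start: joints at [1.228, 0.477, 0.022, 1.555, -0.011, 1.109, -0.083], TCP at [0.157, -0.656, 0.405] pointing down, gripper open.
Joint ranges: [-2.96, 2.96], [-0.34, 2.1], [-1.41, 1.46], [0.24, 2.44], [-1.37, 4.51], [0.17, 1.92], [-2.96, 2.96]. Speed limits (rad/s): [2.39, 2.39, 3.14, 3.14, 3.14, 3.14, 3.14].

### API

Orientations are given as a rotation vector (axis times angle).
In Python, from bench import r gives the robot as it stands.
- The arm moves only by the tool carry_out, never from a script. Its argument "moves" is a list of rows, each a list of 5 numbers: the shift along the tool's x, y, z in m, then the turn about the tool's z in rad, then the finger opening in m, from 0 to 0.0854. In form: [[dx, dy, dz, roll, claw], ...]. A call has exactly 8 rows; each row is the pose to reach, as a shift and turn from the pose commanded when the call began, along the tool's axes at that moment; what a row does not reach only later rows make up. A row lasts 1/10 s, in which the tool goes at most 50 mm and 8.59 degrees, less where a joint would pass 70% of its speed; a pose out of reach is approached as far as the arm can. A call with a gripper value outside its range is refused whole. The fingers move at their own pace and stop on an object; "force" is the grip in N (left out, the last holds). Time passes only in rows, so rows that repeat a pose let the fingers close, or fill a call up. It gives the time, the measured TCP pose, the force, the opening and the grip force at its end, in the units of the state.
- r.get_obs(): the state, without advancing time (a new reading comes with each control period).
- r.grab_frame(name): name is "side" or "top" or "wrist"; returns the picture (480x640x3 uint8, red, green, blue); there is no depth.
- r.calibration(name): a dict with "fx", "fy", "cx", "cy" (pixels), "rvec" (rotation vector, rad) and "tvec" (3), from world to camera coordinates, as OpenCV has them. Camera axes: x right, y down, z forward; pixel columns grow to the right and rows downward; lengths in m; the calibration is good to about 2 mm. The wrist camera is an equidistant fisheye: a pixel r from the principal point sees the ray r / f radians off the axis. A picture is of the moment at which its call begins: read the wrist's pose just before it. calibration takes no time and is no camera call; for the wrist camera it gives the pose at the moment of the call.
- r.hand_in(): hands the job in; it is judged then, once.
The state is a dict: "clock": time; "joints": joint angles; "qvel": joint speeds; "tau": joint torques, N m; "tcp_pos": TCP position; "orientation": TCP orientation; "contact_force": force on the tool from outside, world axes, zero at the start; "moment": the same for the moment, N m; "grip_width": finger opening in m; "gripper_force": force on a finger pad.
Only numpy, scipy, OpenCV 4.12 (cv2) and the standard library are available. Lean on these libraries where they do the work, as an engineer would, in place of code of your own. Each camera call takes 0.05 s, during which the arm holds its last target. There are 200 camera calls.

## Working session

There is one attempt and no reset: what is moved stays moved. The work goes in short steps, Python scripts to look and compute and a tool call to move; the robot and the scene stay as the last step left them, time stands still between calls to the robot, and variables do not carry over. Pictures are saved under pics/ and viewed, at most 10 in all, crops included, and the job is handed in when it is done.

Besides the shell and the picture viewer there is one more tool, called after "Call:" in YAML: its name, and indented under it one key for each argument. carry_out: Moves the arm, as the interface text tells. Its arguments: {"type":"object","properties":{"moves":{"type":"array","items":{"type":"array","items":{"type":"number"}}},"force":{"type":"number"}},"required":["moves"]}

```bash
mkdir -p pics; ls; python3 - <<'E'
from bench import r
import cv2
for n in("top","side"):
    cv2.imwrite(f"pics/{n}0.png",r.grab_frame(n)[:,:,::-1]); print(r.calibration(n))
o=r.get_obs();print(o)
E
```

```text
pics
{'fx': 554.5092415835348, 'fy': 554.5092415835348, 'cx': 324.47929049741754, 'cy': 232.26582032059721, 'rvec': array([ 2.2077888 , -2.16818039,  0.10973076]), 'tvec': array([-0.01613695,  0.51896283,  1.36494444])}
{'fx': 442.0248059303472, 'fy': 442.0248059303472, 'cx': 319.1379762750287, 'cy': 238.74105810673268, 'rvec': array([ 0.18041408, -2.82912999,  1.25405857]), 'tvec': array([0.5319393 , 0.09710665, 1.06346732])}
{'clock': 0.1, 'joints': array([ 1.227917  ,  0.47771746,  0.02237874,  1.55634501, -0.01152791,
        1.10926908, -0.08312316]), 'qvel': array([-2.68152186e-05, -7.57451210e-04, -2.80368479e-04, -3.98793984e-03,
       -3.32743727e-05,  2.21935705e-03,  8.71355050e-04]), 'tau': array([ 4.88120088e-03, -5.97752059e+01,  1.61388561e+00, -2.81948483e+01,
        1.29009041e-02,  5.03813411e-03, -3.51453821e-05]), 'tcp_pos': array([ 0.15696248, -0.65624767,  0.40382657]), 'orientation': array([-3.11840797e+00, -3.67684506e-01,  4.64332090e-04]), 'contact_force': array([-1.28745064,  0.25619844,  0.22381585]), 'moment': array([-0.02585296, -0.01595692,  0.00582951]), 'gripper_force': 0.0, 'grip_width': 0.08531889560336738}
```

View pics/top0.png

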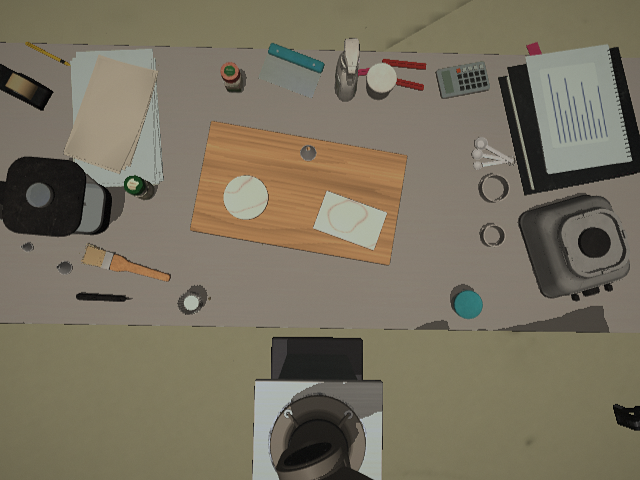

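View pics/side0.png

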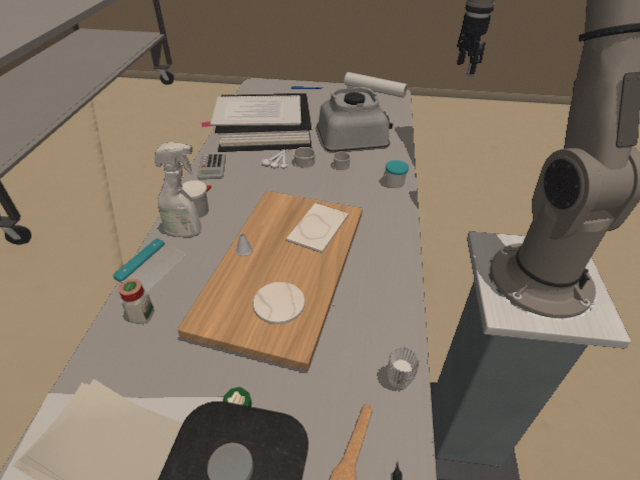

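The top view shows the board with corners near (210,122), (408,156), (390,265) and (191,230). The rectangular slab is on the right at about (350,220), the disc at (246,198) and the nozzle at (308,152). In the side view the slab is at (318,227), clear of the nozzle at (244,243). Next I measure them by mask.

```bash
cat > h.py <<'E'
from bench import r
import cv2, numpy as np
from scipy.spatial.transform import Rotation as R
def cast(px,z,n="top"):
    c=r.calibration(n); M=R.from_rotvec(c["rvec"]).as_matrix(); o=-M.T@c["tvec"]
    px=np.atleast_2d(px).astype(float)
    d=np.c_[(px[:,0]-c["cx"])/c["fx"],(px[:,1]-c["cy"])/c["fy"],np.ones(len(px))]@M
    return (o+d*((z-o[2])/d[:,2])[:,None])[:,:2]
def rect(pts):   # centre, size along x-ish, y-ish, yaw of x-ish axis
    (cx,cy),(w,h),a=cv2.minAreaRect((pts*1000).astype(np.float32))
    a=np.radians(a)
    if abs(np.cos(a))<np.cos(np.pi/4): w,h=h,w; a-=np.pi/2
    return np.array([cx,cy])/1000,w,h,(a+np.pi/2)%np.pi-np.pi/2
def measure(img):
    hsv=cv2.cvtColor(img,cv2.COLOR_RGB2HSV)
    roi=np.zeros(img.shape[:2],np.uint8); roi[110:300,180:420]=1
    wood=((hsv[...,1]>80)&(hsv[...,0]<25)).astype(np.uint8)*roi
    k=np.ones((3,3),np.uint8)
    big=lambda m:sorted(cv2.findContours(m,cv2.RETR_EXTERNAL,cv2.CHAIN_APPROX_NONE)[0],key=cv2.contourArea)[::-1]
    w=big(cv2.morphologyEx(wood,cv2.MORPH_OPEN,k))[0]
    B=rect(cast(w[:,0],.04))
    white=((hsv[...,1]<70)&(hsv[...,2]>150)).astype(np.uint8)*roi
    cs=big(cv2.morphologyEx(white,cv2.MORPH_CLOSE,k))
    out=[rect(cast(c[:,0],.05)) for c in cs[:2]]
    return B,out,w,cs[:2]
E
python3 - <<'E'
from h import *
B,o,w,cs=measure(cv2.imread("pics/top0.png")[:,:,::-1].copy())
print(B);[print(q) for q in o]
for q in o:
    a=B[3];print((np.array([[np.cos(a),np.sin(a)],[-np.sin(a),np.cos(a)]])@(q[0]-B[0])),q[3]-a)
im=cv2.imread("pics/top0.png"); cv2.drawContours(im,[w]+list(cs),-1,(255,0,0),1)
cv2.imwrite("pics/m0.png",cv2.resize(im[110:280,180:420],None,fx=3,fy=3,interpolation=0))
print(cast([308,152],.09))
E
```

```text
(array([0.61640869, 0.0580643 ]), 279.57080078125, 498.6861572265625, np.float64(-0.15544138913492733))
(array([ 0.54786237, -0.06749683]), 98.63212585449219, 158.2173309326172, np.float64(-0.33184718237095856))
(array([0.60015033, 0.18916809]), 104.00825500488281, 105.47826385498047, np.float64(0.020819598878019985))
[-0.04828099 -0.13465935] -0.17640579323603123
[-0.03635933  0.12700605] 0.17626098801294732
[[0.70629127 0.03741282]]
```

View pics/m0.png

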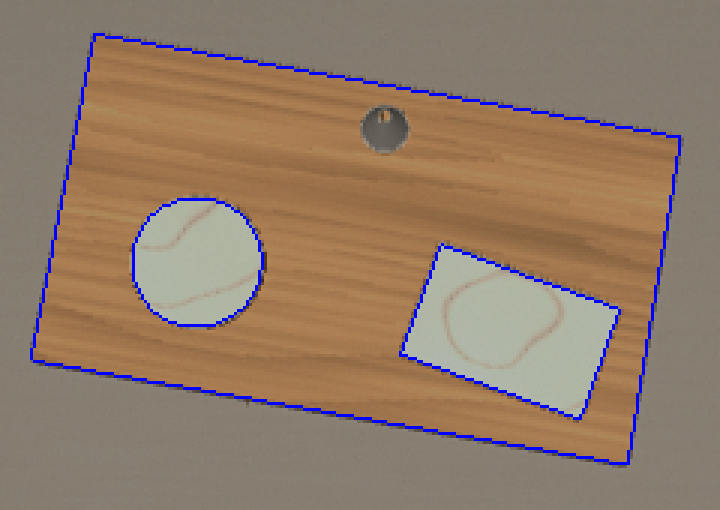

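Call:
carry_out:
  moves:
    - [0.03,-0.022,0,0,0.085]
    - [0.07,-0.052,0,0,0.085]
    - [0.11,-0.082,0,0,0.085]
    - [0.15,-0.111,0,0,0.085]
    - [0.19,-0.141,0,0,0.085]
    - [0.23,-0.171,0,0,0.085]
    - [0.27,-0.2,0,0,0.085]
    - [0.3,-0.223,0,0,0.085]

```text
clock: 0.9
tcp_pos: [0.3988, -0.3669, 0.4046]
orientation: [-3.119, -0.372, -0.001]
contact_force: [0.4, -1.0, 0.0]
grip_width: 0.085
gripper_force: 0.0
```

Call:
carry_out:
  moves:
    - [0.04,-0.03,0,0.05,0.085]
    - [0.08,-0.06,0,0.1,0.085]
    - [0.12,-0.09,0,0.15,0.085]
    - [0.16,-0.119,0,0.2,0.085]
    - [0.2,-0.149,0,0.25,0.085]
    - [0.24,-0.178,0,0.3,0.085]
    - [0.28,-0.208,0,0.35,0.085]
    - [0.303,-0.223,0,0.39,0.085]

```text
clock: 1.7
tcp_pos: [0.6415, -0.0775, 0.4042]
orientation: [-3.13, 0.238, 0.0]
contact_force: [0.1, -1.2, -0.1]
grip_width: 0.085
gripper_force: 0.0
```

```bash
cat >> h.py <<'E'
def state(xb=.045,yb=-.135,yaw=-.1554,B=np.array([.6164,.0581])):
    s=r.get_obs(); T=R.from_rotvec(s["orientation"]).as_matrix(); p=s["tcp_pos"]
    c,n=np.cos(yaw),np.sin(yaw); M=np.array([[c,-n],[n,c]])
    g=np.r_[B+M@[xb,yb],p[2]]
    print("t",round(s["clock"],2),"p",p.round(4),"board xy",(M.T@(p[:2]-B)).round(4),"toolyaw",round(np.arctan2(T[1,0],T[0,0]),4),"F",s["contact_force"].round(1))
    print("tool z",T[:,2].round(3),"tool shift to goal",((g-p)@T).round(4))
E
python3 -c "
from h import *
state()"
```

```text
t 1.7 p [ 0.6415 -0.0775  0.4042] board xy [ 0.0458 -0.1301] toolyaw -0.1521 F [ 0.1 -1.2 -0.1]
tool z [ 0.     0.002 -1.   ] tool shift to goal [-0.0008  0.0049 -0.    ]
```

Call:
carry_out:
  moves:
    - [0,0.005,0.03,0,0.085]
    - [0,0.005,0.065,0,0.085]
    - [0,0.005,0.1,0,0.085]
    - [0,0.005,0.13,0,0.085]
    - [0,0.005,0.155,0,0.085]
    - [0,0.005,0.172,0,0.085]
    - [0,0.005,0.182,0,0.085]
    - [0,0.005,0.186,0,0.085]

```text
clock: 2.5
tcp_pos: [0.6389, -0.0874, 0.2179]
orientation: [-3.132, 0.244, 0.002]
contact_force: [-1.1, -0.9, 0.7]
grip_width: 0.0847
gripper_force: 0.0
```

```bash
python3 -c "
from h import *
state()
im=r.grab_frame('side')[150:330,180:420,::-1]
a=cv2.resize(im,None,fx=3,fy=3)
cv2.imwrite('pics/s1.png',a)
state()"
```

```text
t 2.5 p [ 0.6389 -0.0874  0.2179] board xy [ 0.0447 -0.1403] toolyaw -0.1553 F [-1.1 -0.9  0.7]
tool z [-0.001  0.    -1.   ] tool shift to goal [ 0.0003 -0.0053 -0.    ]
t 2.55 p [ 0.639  -0.0874  0.2182] board xy [ 0.0448 -0.1402] toolyaw -0.1552 F [ 0.3 -0.2 -1.3]
tool z [-0.  0. -1.] tool shift to goal [ 0.0002 -0.0052 -0.    ]
```

View pics/s1.png

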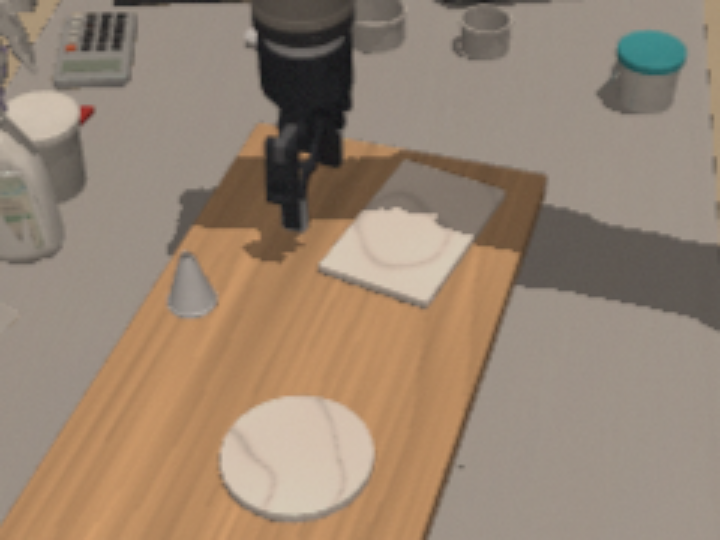

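The near fingertip is at crop (293,228), still above the board because there is a gap to its shadow. The slab lies ahead of the fingers. I cast that pixel at two heights to check the tip height.

```bash
python3 -c "
from h import *
a=-.1554;M=np.array([[np.cos(a),-np.sin(a)],[np.sin(a),np.cos(a)]])
for z in (.04,.045,.05,.058,.065): print(z,(cast([180+293/3,150+228/3],z,'side')-[.6164,.0581])@M)
"
```

```text
0.04 [[ 0.05382213 -0.1143284 ]]
0.045 [[ 0.051568   -0.10890664]]
0.05 [[ 0.04931387 -0.10348487]]
0.058 [[ 0.04570726 -0.09481004]]
0.065 [[ 0.04255148 -0.08721957]]
```

Call:
carry_out:
  moves:
    - [0,-0.003,0.002,0,0.085]
    - [0,-0.005,0.004,0,0.085]
    - [0,-0.005,0.006,0,0.085]
    - [0,-0.005,0.008,0,0.085]
    - [0,-0.005,0.009,0,0.085]
    - [0,-0.005,0.01,0,0.085]
    - [0,-0.005,0.01,0,0.085]
    - [0,-0.005,0.01,0,0.085]

```text
clock: 3.35
tcp_pos: [0.6398, -0.0825, 0.2087]
orientation: [3.132, -0.244, -0.0]
contact_force: [0.2, 0.0, 0.4]
grip_width: 0.0851
gripper_force: 0.0
```

Call:
carry_out:
  moves:
    - [0,0,0.001,0,0.085]
    - [0,0,0.002,0,0.085]
    - [0,0,0.003,0,0.085]
    - [0,0,0.004,0,0.085]
    - [0,0,0.005,0,0.085]
    - [0,0,0.005,0,0.085]
    - [0,0,0.005,0,0.085]
    - [0,0,0.005,0,0.085]

```text
clock: 4.15
tcp_pos: [0.6398, -0.0825, 0.2038]
orientation: [3.132, -0.244, 0.0]
contact_force: [-0.2, -0.9, -0.0]
grip_width: 0.0849
gripper_force: 0.0
```

```bash
python3 -c "
from h import *
state(-.035)"
```

```text
t 4.15 p [ 0.6398 -0.0825  0.2038] board xy [ 0.0449 -0.1352] toolyaw -0.1552 F [-0.2 -0.9 -0. ]
tool z [ 0. -0. -1.] tool shift to goal [-0.0799 -0.0003 -0.    ]
```

Call:
carry_out:
  moves:
    - [-0.005,0,0,0,0.085]
    - [-0.01,0,0,0,0.085]
    - [-0.015,0,0,0,0.085]
    - [-0.02,0,0,0,0.085]
    - [-0.025,0,0,0,0.085]
    - [-0.03,0,0,0,0.085]
    - [-0.035,0,0,0,0.085]
    - [-0.04,0,0,0,0.085]

```text
clock: 4.95
tcp_pos: [0.6001, -0.0761, 0.2039]
orientation: [-3.132, 0.244, -0.001]
contact_force: [2.4, 0.0, -1.6]
grip_width: 0.085
gripper_force: 0.8
```

```bash
python3 -c "
from h import *
state(-.035)
im=r.grab_frame('side')[150:330,180:420,::-1]
cv2.imwrite('pics/s2.png',cv2.resize(im,None,fx=3,fy=3))"
```

```text
t 4.95 p [ 0.6001 -0.0761  0.2039] board xy [ 0.0046 -0.1351] toolyaw -0.1552 F [ 2.4  0.  -1.6]
tool z [ 0.001  0.    -1.   ] tool shift to goal [-0.0396 -0.0001 -0.    ]
```

View pics/s2.png

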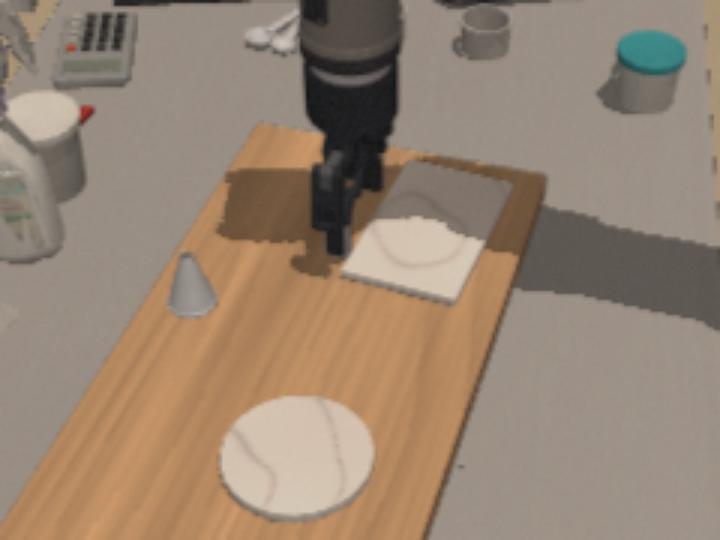

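The near finger at crop (340,250) bears on the slab's back side. The slab has turned toward parallel and lies flat; its front corner is at (455,300). I keep pushing.

Call:
carry_out:
  moves:
    - [-0.005,0,0,0,0.085]
    - [-0.01,0,0,0,0.085]
    - [-0.015,0,0,0,0.085]
    - [-0.02,0,0,0,0.085]
    - [-0.025,0,0,0,0.085]
    - [-0.03,0,0,0,0.085]
    - [-0.035,0,0,0,0.085]
    - [-0.04,0,0,0,0.085]

```text
clock: 5.8
tcp_pos: [0.5604, -0.0701, 0.2038]
orientation: [3.132, -0.244, 0.001]
contact_force: [3.1, -0.4, 1.9]
grip_width: 0.0855
gripper_force: 1.4
```

```bash
python3 -c "
from h import *
state(-.059)
im=r.grab_frame('side')[150:330,180:420,::-1]
cv2.imwrite('pics/s3.png',cv2.resize(im,None,fx=3,fy=3))"
```

```text
t 5.8 p [ 0.5604 -0.0701  0.2038] board xy [-0.0355 -0.1353] toolyaw -0.1553 F [ 3.1 -0.4  1.9]
tool z [ 0. -0. -1.] tool shift to goal [-0.0235 -0.0003 -0.    ]
```

View pics/s3.png

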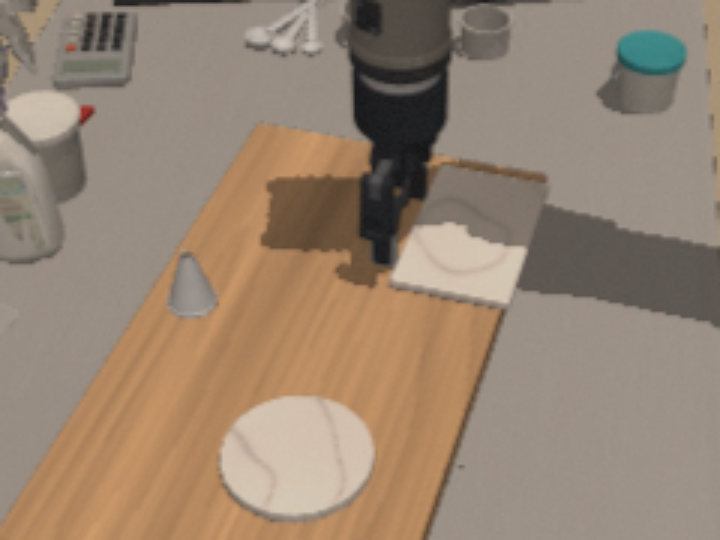

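The slab's front side now just passes the board edge (front corner at (510,303)) and looks parallel. I push slightly less than the remaining distance, back off, and measure.

Call:
carry_out:
  moves:
    - [-0.005,0,0,0,0.085]
    - [-0.01,0,0,0,0.085]
    - [-0.014,0,0,0,0.085]
    - [-0.017,0,0,0,0.085]
    - [-0.019,0,0,0,0.085]
    - [-0.02,0,0,0,0.085]
    - [-0.02,0,0,0,0.085]
    - [-0.02,0,0,0,0.085]

```text
clock: 6.65
tcp_pos: [0.5408, -0.067, 0.2036]
orientation: [3.132, -0.243, -0.001]
contact_force: [1.8, -0.9, 1.5]
grip_width: 0.0852
gripper_force: 0.8
```

Call:
carry_out:
  moves:
    - [0.01,0,0,0,0.085]
    - [0.03,0,0,0,0.085]
    - [0.045,0,-0.02,0,0.085]
    - [0.05,0,-0.06,0,0.085]
    - [0.05,0,-0.1,0,0.085]
    - [0.05,0,-0.14,0,0.085]
    - [0.05,0,-0.16,0,0.085]
    - [0.05,0,-0.16,0,0.085]

```text
clock: 7.45
tcp_pos: [0.5915, -0.0748, 0.367]
orientation: [-3.132, 0.244, -0.008]
contact_force: [-0.2, 0.2, -0.1]
grip_width: 0.0851
gripper_force: 0.0
```

Call:
carry_out:
  moves:
    - [-0.01,0.04,0,0,0.085]
    - [-0.02,0.08,0,0,0.085]
    - [-0.04,0.12,0,0,0.085]
    - [-0.06,0.16,0,0,0.085]
    - [-0.08,0.2,0,0,0.085]
    - [-0.1,0.24,0,0,0.085]
    - [-0.12,0.28,0,0,0.085]
    - [-0.12,0.28,0,0,0.085]

```text
clock: 8.25
tcp_pos: [0.4235, -0.3385, 0.3622]
orientation: [3.129, -0.26, -0.008]
contact_force: [-0.3, -1.3, -0.6]
grip_width: 0.0848
gripper_force: 0.0
```

```bash
python3 -c "
from h import *
state()
im=r.grab_frame('top');cv2.imwrite('pics/t1.png',cv2.resize(im[90:330,160:480,::-1],None,fx=2.5,fy=2.5))
_,o,_,_=measure(im)
a=-.1554;M=np.array([[np.cos(a),-np.sin(a)],[np.sin(a),np.cos(a)]])
for q in o: print(q,(q[0]-[.6164,.0581])@M,q[3]-a)
"
```

```text
t 8.25 p [ 0.4235 -0.3385  0.3622] board xy [-0.1292 -0.4217] toolyaw -0.1659 F [-0.3 -1.3 -0.6]
tool z [-0.005 -0.001 -1.   ] tool shift to goal [ 0.1712 -0.2885 -0.0013]
(array([ 0.47865573, -0.06625867]), 98.8450698852539, 158.54290771484375, np.float64(-0.1548866526798638)) [-0.11683676 -0.14417952] 0.0005133473201362204
(array([0.60017175, 0.18914471]), 109.01356506347656, 105.37789916992188, np.float64(0.02580018865322642)) [-0.03631518  0.12695385] 0.18120018865322643
```

View pics/t1.png

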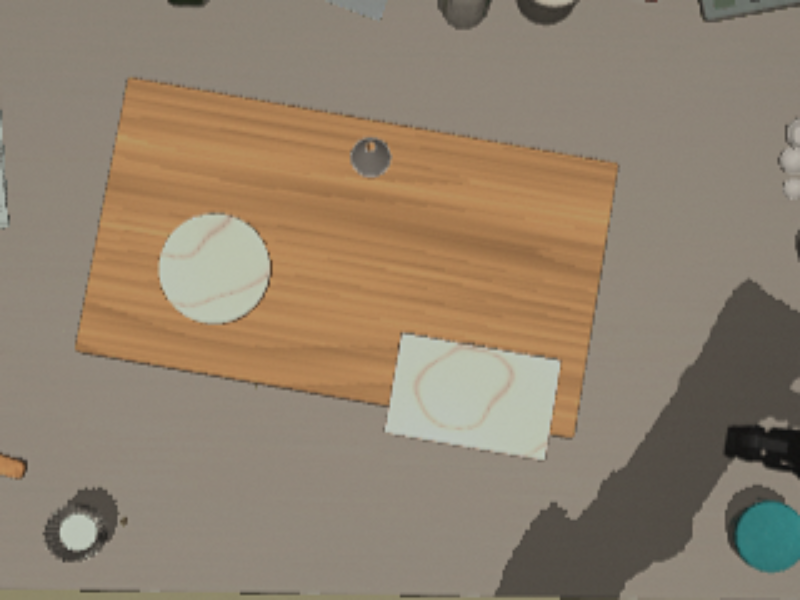

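The slab sticks out 26.8 mm and is parallel to the edge (0.0005 rad), and the camera and arm estimates agree. The disc and nozzle haven't moved, and the hand is clear of everything.

```bash
python3 -c "
from bench import r
print(r.hand_in())"
```

```text
the job is handed in; nothing more can be done
None
```

I slid the slab to about 27 mm past the front edge (30 mm asked, 20–40 mm allowed), parallel to the edge within 0.01 rad; the disc measured unmoved, the hand is clear, and I handed the job in at about 8.3 s (no verdict was returned).

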